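# Set the seal tester four clicks up and confirm

### The job

On the seal tester in front of the robot (the one with a dial), push the pointer of the click-stop dial round with a fingertip, clockwise as seen from above, exactly four clicks on from where it stands: do not go past the fourth click, push gently and do not pinch the knob. When it rests in the fourth click, press the round key beside it fully down with a fingertip and let it come up again. Leave the rubber seals, the weight and everything else where they are.

Things in the scene. Friction and masses are not known exactly. Their poses are not given: they have to be found in the camera images.
- tester: Fixed: base 220 x 460 mm (its x, y), 70 mm high, blue with a white top panel. Origin at the centre of the base's underside, z up. At its +y end a white column (90 x 80 mm, at y 190 mm) and blue head (90 x 90 mm, at y 140 mm, underside 240 mm up) rise to 385 mm. The dial's axis is at x 0, y -120 mm, and the key at x -60, y -30 mm.
- knob: Black pointer knob. Origin on its upright axis at panel level (70 mm above the bench), z up, x along the pointer. Disc 66 mm across, top 11 mm above the panel, with one straight bar (the pointer) 12 mm thick, from 14 mm behind the axis to 52 mm ahead, top 36 mm above the panel, white line towards its pointing end. Ticks on the panel 55 to 66 mm from the axis mark the clicks, 20 degrees apart.
- knob_tip (a point): Point on the pointer's centre line, 48 mm from the axis and 30 mm above the panel.
- dial (a joint): Angle of the dial in rad, growing clockwise as seen from above. It clicks into rest every 0.349 rad (20 degrees), at whole multiples of that, and starts in one of the clicks 0 to 3. A spring draws it into the nearest click. Leaving a click takes about 4 to 5 N pushed 40 mm from the axis; it does not run on by itself past the next click.
- key (a joint): Travel of the round key in m: 0 up, 0.006 fully down; grows as it is pressed. It is sprung: fully down takes 5 N, and it comes up when let go.
- key_top (a point): Centre of the top face of the round grey key, 28 mm in diameter, 22 mm above the panel when up, in a round housing 44 mm across and 12 mm high; pressed straight down.
- seal_platen: Bystander, to be left alone: black rubber ring, 40 mm across, 8 mm high, lying on the tester's round platen. Origin at the centre of its underside.
- weight: Bystander, to be left alone: small polished steel reference weight with a knob on top, 32 mm across, 39 mm high, standing on the tester's base beyond the dial. Origin at the centre of its underside.
- seal_base: Bystander, to be left alone: black rubber ring, 34 mm across, 7 mm high, lying on the tester's base. Origin at the centre of its underside.
- caliper: Bystander, to be left alone: digital caliper lying flat on the bench, 230 mm long, up to 14 mm high. Origin at the centre of its underside.
- seal_big: Bystander, to be left alone: black rubber ring, 96 mm across, 8 mm high, on the bench. Origin at the centre of its underside.
- seal_mid: Bystander, to be left alone: black rubber ring, 64 mm across, 8 mm high, on the bench. Origin at the centre of its underside.
- jar: Bystander, to be left alone: closed jar, 52 mm across, 70 mm high, on the bench. Origin at the centre of its underside.
- dish: Bystander, to be left alone: shallow glass dish, 90 mm across, 20 mm high, on the bench. Origin at the centre of its underside.

How it is judged:
By the outcome, as a careful person would: the job done as asked, in the order asked, and still so for the second after the job is handed in, with the robot touching nothing.
It also fails if it takes over 38 s, if anything falls off the work surface, if the arm or the gripper's body presses on something with over 40 N, if the wrist force passes 120 N, or if a joint passes its speed limit or range.

### The arm

A 6-joint arm with a two-finger parallel gripper is mounted at the origin on the work surface. World frame = base frame: x ahead of the robot, y to its left, z up, the work surface at z = 0. Lengths are in m, angles in rad, forces in N, time in s.
With the tool pointing down it reaches from about 0.3 to 0.775 m from the base axis. Payload 14.6 kg.
Tool frame: the origin (TCP) lies at the very end of the fingers, on their centre line; the grasp point (between the pads) lies 19 mm behind it; z points along the fingers, y is the line along which they close (so a half turn about z gives the same grasp; the last joint's range is limited). The gripper opens to 94 mm and grips with 3 to 60 N. Pads are 16 mm wide; open, the fingers measure 119 mm over their backs; the gripper's body (75 mm by 177 mm) begins 78 mm behind the grasp point.
Start: joints at [-1.349, 0.3, 1.521, -0, 1.321, -0.067], TCP at [0.157, -0.527, 0.205] pointing down, gripper open.
Joint ranges: [-3.03, 3.03], [-0.79, 2.21], [0.23, 2.52], [-1.04, 4.18], [0, 3.07], [-2.55, 2.55]. Speed limits (rad/s): [2.22, 2.22, 2.57, 3.14, 3.14, 3.14].

### API

Orientations are given as a unit quaternion [x, y, z, w].
In Python, from workcell import ctrl, imaging, workorder gives the robot as it stands. The module is installed in compiled form; this text tells all that it offers.
- The arm moves only by the tool carry_out, never from a script. Its argument "rows" is a list of rows, each a list of 3 entries, a list of its own where there are three numbers: the shift along the tool's x, y, z in mm, then the turn, a rotation vector about the tool's x, y, z in rad, then the finger opening in mm, from 0 to 94. A call has 1 to 10 rows; each row shifts and turns the commanded pose from where the row before left it, along the tool's axes as they then stand; what a row does not reach is not made up. A row lasts 1/8 s, in which the tool goes at most 62.5 mm and 10.7 degrees, less where a joint would pass 70% of its speed; a pose out of reach is approached as far as the arm can. A call is refused whole if a number of a shift passes 62.5 or a number of a turn 0.188, either way. A call with a gripper value outside its range is refused whole. The fingers move at their own pace and stop on an object; the grip force is fixed at half the most. Time passes only in rows, so rows that do not move let the fingers close. It gives the time, the measured TCP pose, the force, the opening and the grip force at its end, in the units of the state.
- ctrl.state(): the state, without advancing time (a new reading comes with each control period).
- imaging.capture(name): name is "scene" or "top" or "wrist"; returns a dict with "frame" (420x560x3 uint8, red, green, blue), "fov_y" (degrees; the focal length in pixels is half the picture's height over the tangent of half this angle, whatever the lens; pixels are square), "cx", "cy" (the principal point, pixels), "world_to_cam" (4x4, takes a point from world to camera coordinates). Camera axes: x right, y up, looking along -z (the intrinsics and any distortion apply to the point x, -y, -z); pixel columns grow to the right and rows downward; lengths in m; the calibration is good to about 2 mm. A picture is of the moment at which its call begins. There is no depth.
- workorder.hand_in(): hands the job in; it is judged then, once.
The state is a dict: "time": time; "joint_positions": joint angles; "dq": joint speeds; "effort": joint torques, N m; "position": TCP position; "tcp_rot": TCP orientation; "ft_force": force on the tool from outside, world axes, zero at the start; "moment": the same for the moment, N m; "width": finger opening in m; "finger_force": force on a finger pad.
Only numpy, scipy, OpenCV 4.12 (cv2) and the standard library are available. Lean on these libraries where they do the work, as an engineer would, in place of code of your own. Each camera call takes 0.05 s, during which the arm holds its last target. There are 200 camera calls.

## Working session

There is one attempt and no reset: what is moved stays moved. The work goes in short steps, Python scripts to look and compute and a tool call to move; the robot and the scene stay as the last step left them, time stands still between calls to the robot, and variables do not carry over. Pictures are saved under pics/ and viewed, at most 10 in all, crops included, and the job is handed in when it is done.

Besides the shell and the picture viewer there is one more tool, called after ">>>" as name(argument=value, ...) on one line, values as JSON. carry_out: Moves the arm, as the interface text tells. Its arguments: {"type":"object","properties":{"rows":{"type":"array"}},"required":["rows"]}

```bash
mkdir -p pics
cat > h.py <<'E'
from workcell import ctrl, imaging, workorder
import numpy as np, cv2
def cap(n,save):
    d=imaging.capture(n); cv2.imwrite(f'pics/{save}.png',d['frame'][:,:,::-1]); np.savez(f'pics/{save}.npz',**{k:d[k] for k in d if k!='frame'}); 
    extra=[k for k in d if k not in('frame','fov_y','cx','cy','world_to_cam')]; print(n,d['fov_y'],d['cx'],d['cy'],{k:d[k] for k in extra}); return d
def ray(d,u,v):
    f=210/np.tan(np.radians(float(d['fov_y']))/2); T=np.array(d['world_to_cam']); R=T[:3,:3]
    c=np.array([(u-d['cx'])/f,-(v-d['cy'])/f,-1.]); return -R.T@T[:3,3], R.T@c
def atz(d,u,v,z):
    o,r=ray(d,u,v); return o+r*(z-o[2])/r[2]
def proj(d,p):
    f=210/np.tan(np.radians(float(d['fov_y']))/2); T=np.array(d['world_to_cam']); c=T[:3,:3]@np.array(p)+T[:3,3]
    return d['cx']+f*c[0]/-c[2], d['cy']-f*c[1]/-c[2]
E
python3 - <<'E'
from h import *
a=cap('scene','s1')['frame'];b=cap('top','t1')['frame']
cv2.imwrite('pics/top_big.png',cv2.resize(b,(800,600),interpolation=cv2.INTER_CUBIC)[:,:,::-1])
s=ctrl.state();print(s)
E
```

```text
scene 44.48934355168929 279.7145941935834 209.2838097903695 {}
top 55.093412230030104 292.52014947785017 213.68351393149473 {}
{'time': 0.1, 'joint_positions': array([-1.34861478e+00,  3.00414633e-01,  1.52149704e+00,  1.49884787e-05,
        1.32067683e+00, -6.65424533e-02]), 'dq': array([ 0.00243559, -0.00041884, -0.001139  ,  0.00036484, -0.00124893,
       -0.00229066]), 'effort': array([ 3.32230527e-03, -5.32639790e+01, -3.53281832e+01,  7.09921564e-02,
        2.34986236e-02, -7.03351498e-05]), 'position': array([ 0.15658373, -0.52700963,  0.20495285]), 'tcp_rot': array([ 9.89598036e-01,  1.43859237e-01, -3.14711765e-05, -4.96984025e-04]), 'ft_force': array([-0.36456993, -0.35939607, -0.39624344]), 'moment': array([-0.06966404, -0.00394009, -0.01213647]), 'finger_force': 0.0, 'width': 0.09433147516009843}
```

View pics/top_big.png

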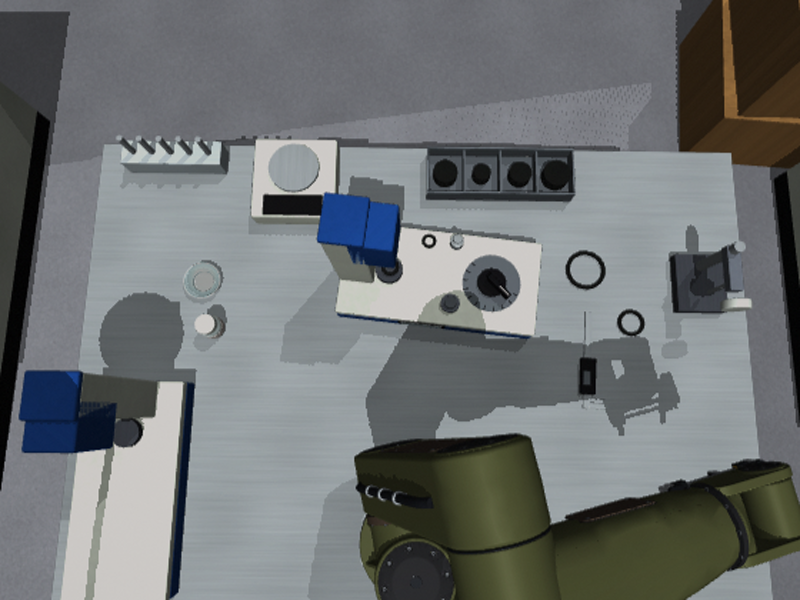

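View pics/s1.png

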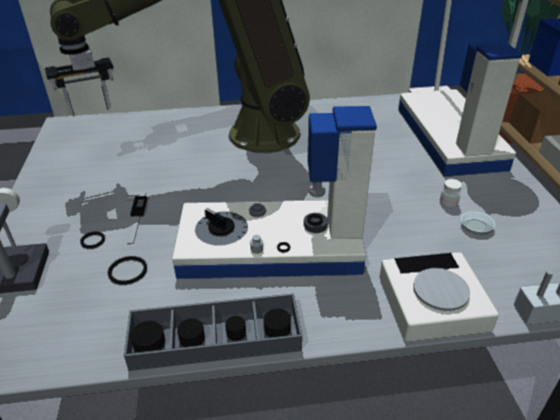

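The top view shows the tester's dial at about (491,282), its pointer towards lower right (509,298), and the key at (450,303) (enlarged pixels). I'll take an enlarged crop next.

Run:
```python
from h import *
a=cv2.imread('pics/t1.png')
x0,y0=290,150
cv2.imwrite('pics/c1.png',cv2.resize(a[y0:y0+90,x0:x0+100],None,fx=6.5,fy=6.5,interpolation=cv2.INTER_CUBIC))
d=np.load('pics/t1.npz')
for n,u,v,z in [('dial',491,283,.07),('key',450,301,.09),('tip',509,299,.106),('cornerA',541,243,.07),('cornerB',533,334,.07),('cornerC',337,313,.07)]:
    print(n,atz(d,u*.7,v*.7,z).round(4))
```

```text
dial [ 0.5851 -0.1728  0.07  ]
key [ 0.5377 -0.0764  0.09  ]
tip [ 0.5407 -0.2076  0.106 ]
cornerA [ 0.6828 -0.2917  0.07  ]
cornerB [ 0.4671 -0.2671  0.07  ]
cornerC [0.5106 0.1809 0.07  ]
```

View pics/c1.png

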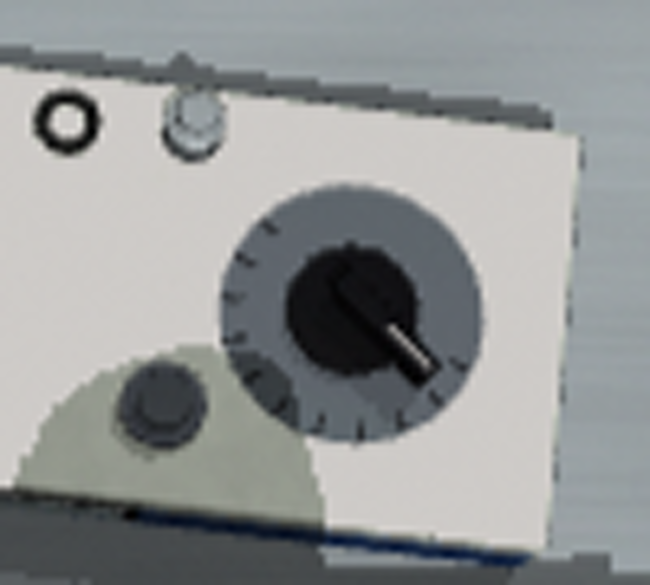

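The crop shows the dial disc centred at (351,312), ticks from (459,363) clockwise to (270,227), the pointer end near (430,372), and the key top near (162,392). The pointer stands near the second tick, and I'll compute the angles.

Run:
```python
from h import *
d=np.load('pics/t1.npz')
q=lambda u,v,z: atz(d,290+(u+.5)/6.5-.5,150+(v+.5)/6.5-.5,z)
T=np.array([q(u,v,.07)[:2] for u,v in [(459,363),(437,397),(400,418),(361,431),(320,425),(252,380),(233,340),(233,297),(245,260),(270,227)]])
from scipy.optimize import least_squares as L
r=L(lambda p:np.hypot(*(T-p).T)-.0605,[.585,-.173]);c=r.x;print('axis ticks',c,'disc',q(351,312,.0705), 'knobdisc', q(351,311,.081))
print('tick deg',np.degrees(np.arctan2(*(T-c).T[::-1])).round(1), np.hypot(*(T-c).T).round(4))
for n,u,v in [('end',427,374),('endL',440,366),('endR',417,385),('white start',392,327),('back',338,268)]:
    p=q(u,v,.106)[:2];print(n,p.round(4),np.degrees(np.arctan2(*(p-c)[::-1])).round(1),np.hypot(*(p-c)).round(4))
print('key',q(162,390,.092),'housing',q(162,405,.082))
A,B=q(578,136,.07),q(547,545,.07);print('AB',A,B,A-B)
for yaw in (-5.5,-6.5):
  R=np.array([[np.cos(np.radians(yaw)),-np.sin(np.radians(yaw))],[np.sin(np.radians(yaw)),np.cos(np.radians(yaw))]])
  print('pred key',c+R@[-.06,.09])
```

```text
axis ticks [ 0.58602774 -0.17173858] disc [ 0.58676976 -0.17231272  0.0705    ] knobdisc [ 0.58489972 -0.17084793  0.081     ]
tick deg [-114.4 -134.4 -155.3 -175.4  164.7  125.   103.6   82.4   62.7   41.9] [0.0606 0.0611 0.0591 0.0608 0.0599 0.0611 0.0613 0.06   0.0599 0.0604]
end [ 0.5478 -0.2044] -139.4 0.0503
endL [ 0.5519 -0.2109] -131.0 0.052
endR [ 0.5422 -0.1994] -147.7 0.0518
white start [ 0.5713 -0.1875] -132.9 0.0216
back [ 0.601  -0.1612] 35.2 0.0183
key [ 0.54100751 -0.07460762  0.092     ] housing [ 0.53530948 -0.0752628   0.082     ]
AB [ 0.68136723 -0.2910164   0.07      ] [ 0.46838125 -0.26915711  0.07      ] [ 0.21298598 -0.02185929  0.        ]
pred key [ 0.53493009 -0.07640218]
pred key [ 0.53660172 -0.07552492]
```

>>> carry_out(rows=[[[0, 0, 0], [0, 0, -0.168], 0], [[0, 0, 0], [0, 0, -0.168], 0], [[0, 0, 0], [0, 0, -0.168], 0], [[51, 9, 4], [0, 0, 0], 0], [[51, 9, 4], [0, 0, 0], 0], [[51, 9, 4], [0, 0, 0], 0], [[51, 9, 4], [0, 0, 0], 0], [[51, 9, 4], [0, 0, 0], 0], [[51, 9, 4], [0, 0, 0], 0], [[51, 9, 4], [0, 0, 0], 0]])

```text
time: 1.35
position: [0.4532, -0.3159, 0.1771]
tcp_rot: [0.922, 0.386, -0.0, -0.0]
ft_force: [-0.0, -0.8, -1.3]
width: 0.0009
finger_force: 0.0
```

>>> carry_out(rows=[[[51, 9, 2], [0, 0, 0], 0], [[51, 9, 2], [0, 0, 0], 0], [[51, 9, 2], [0, 0, 0], 0], [[0, 0, 0], [0, 0, 0], 0], [[0, 0, 0], [0, 0, 0], 0]])

```text
time: 1.98
position: [0.5782, -0.2274, 0.171]
tcp_rot: [0.922, 0.386, -0.0, -0.0]
ft_force: [-0.3, -0.6, 0.0]
width: 0.0005
finger_force: 0.0
```

Run:
```python
from h import *
d=cap('wrist','w1');s=ctrl.state();print(s['position'],s['tcp_rot'])
f=d['frame'][:,:,::-1].copy()
c=np.array([.586,-.1715]);th=np.radians(-134.7);u=np.array([np.cos(th),np.sin(th)])
for n,p in [('axis81',[*c,.081]),('end',[*(c+.052*u),.106]),('back',[*(c-.014*u),.106]),('key',[.537,-.0755,.092]),('tick0',[*(c+.0605*u),.07]),('tcp',s['position']),('tcp88',[*s['position'][:2],.088])]:
    x=proj(d,p);print(n,np.round(x,1)); 
    cv2.drawMarker(f,tuple(int(round(v)) for v in x),(0,0,255),0,8,1)
cv2.imwrite('pics/w1m.png',cv2.resize(f,(800,600)))
```

```text
wrist 69.4393564471437 281.78849815560454 209.74066392831833 {}
[ 0.57796474 -0.22774251  0.17130401] [ 9.22606350e-01  3.85742733e-01 -2.20054961e-04 -1.38656839e-04]
axis81 [243.6 162.7]
end [241.6 227.6]
back [239.2 147.5]
key [115.9 121.8]
tick0 [246.7 225.1]
tcp [281.9 248.5]
tcp88 [281.9 214.9]
```

View pics/w1m.png

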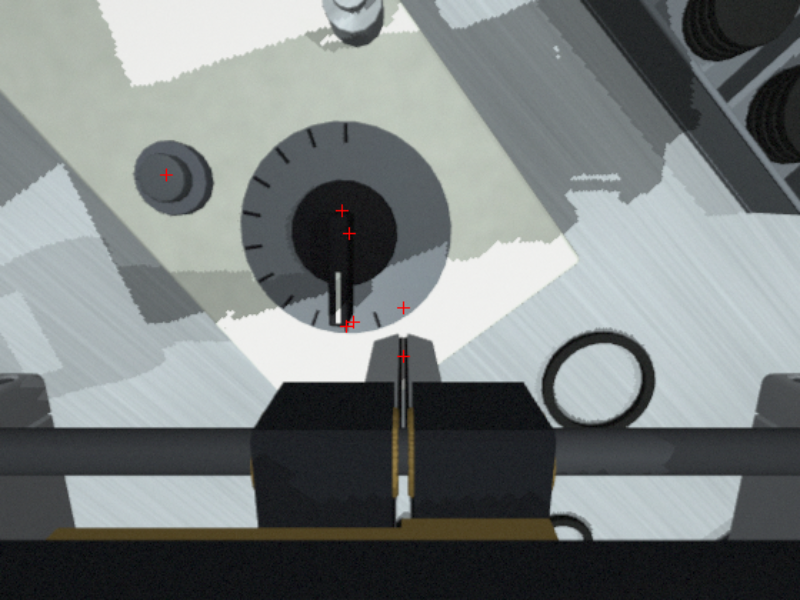

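The wrist picture shows the pointer as a vertical bar with its white line from (338,272) to (337,322). The ticks at (377,320) and (316,318) lie either side of the tick it covers, and the closed fingers sit to its right. I'll check the angles once more.

Run:
```python
from h import *
from scipy.optimize import least_squares as L
d=np.load('pics/w1.npz')
q=lambda u,v,z: atz(d,(u+.5)*.7-.5,(v+.5)*.7-.5,z)[:2]
T=np.array([q(u,v,.07) for u,v in [(377,320),(316,318),(288,300),(266,278),(253,247),(252,212),(261,183),(283,155),(310,137),(345,132)]])
c=L(lambda p:np.hypot(*(T-p[:2]).T)-p[2],[.585,-.173,.06]).x;print(c);c=c[:2]
print(np.degrees(np.arctan2(*(T-c).T[::-1])).round(1),'knob disc',q(345,233,.081),'plate',q(346,227,.0705))
a,b=q(338,272,.106),q(337,322,.106);print(a,b,np.degrees(np.arctan2(*(b-a)[::-1])),np.degrees(np.arctan2(*(b-c)[::-1])),np.hypot(*(b-c)),'key',q(166,176,.092))
```

```text
[ 0.58354416 -0.1704923   0.06099476]
[-116.7 -155.9 -176.8  164.2  144.   123.1  105.1   83.9   65.    44.6] knob disc [ 0.58440305 -0.17027305] plate [ 0.58598787 -0.16775457]
[ 0.56941909 -0.18354772] [ 0.54738441 -0.20361714] -137.67240742329338 -137.5081558121663 0.04903857291201316 key [ 0.53634851 -0.07621168]
```

>>> carry_out(rows=[[[2, -3, 20], [0, 0, 0.033], 0], [[0, 0, 30], [0, 0, 0], 0], [[0, 0, 23], [0, 0, 0], 0], [[0, 0, 10], [0, 0, 0], 0], [[0, 0, 0], [0, 0, 0], 0], [[0, 0, 0], [0, 0, 0], 0]])

```text
time: 2.78
position: [0.5782, -0.224, 0.0896]
tcp_rot: [0.929, 0.371, 0.001, 0.001]
ft_force: [0.4, 1.3, 0.5]
width: 0.0006
finger_force: 0.0
```

>>> carry_out(rows=[[[0, -5, 0], [0, 0, 0], 0], [[0, -4, 0], [0, 0, 0], 0], [[0, -2, 0], [0, 0, 0], 0], [[0, -1, 0], [0, 0, 0], 0], [[0, -1, 0], [0, 0, 0], 0], [[0, -1, 0], [0, 0, 0], 0]])

```text
time: 3.52
position: [0.5683, -0.2134, 0.0884]
tcp_rot: [0.929, 0.371, -0.0, -0.0]
ft_force: [0.4, 0.1, 0.2]
width: 0.0003
finger_force: 0.0
```

>>> carry_out(rows=[[[0, -1, 0], [0, 0, 0], 0], [[0, -1, 0], [0, 0, 0], 0], [[0, 0, 0], [0, 0, 0], 0]])

```text
time: 3.9
position: [0.5669, -0.2119, 0.0885]
tcp_rot: [0.929, 0.371, -0.0, 0.0]
ft_force: [-0.4, 0.9, 0.9]
width: 0.0007
finger_force: 0.0
```

>>> carry_out(rows=[[[0, -1, 0], [0, 0, 0], 0], [[0, -1, 0], [0, 0, 0], 0], [[0, 0, 0], [0, 0, 0], 0]])

```text
time: 4.28
position: [0.5657, -0.2108, 0.0885]
tcp_rot: [0.929, 0.371, 0.0, 0.0]
ft_force: [2.0, -4.4, -1.2]
width: 0.0006
finger_force: 2.3
```

Run:
```python
from h import *
d=cap('wrist','w2');s=ctrl.state();print(s['position'],s['ft_force'],s['moment'])
cv2.imwrite('pics/w2c.png',cv2.resize(d['frame'][100:320,130:430,::-1],None,fx=2.6,fy=2.6,interpolation=cv2.INTER_CUBIC))
```

```text
wrist 69.4393564471437 281.78849815560454 209.74066392831833 {}
[ 0.5656975  -0.21081836  0.08852798] [ 2.32126721 -3.76968554 -2.67113661] [-0.78487953 -0.51636178  0.00729525]
```

View pics/w2c.png

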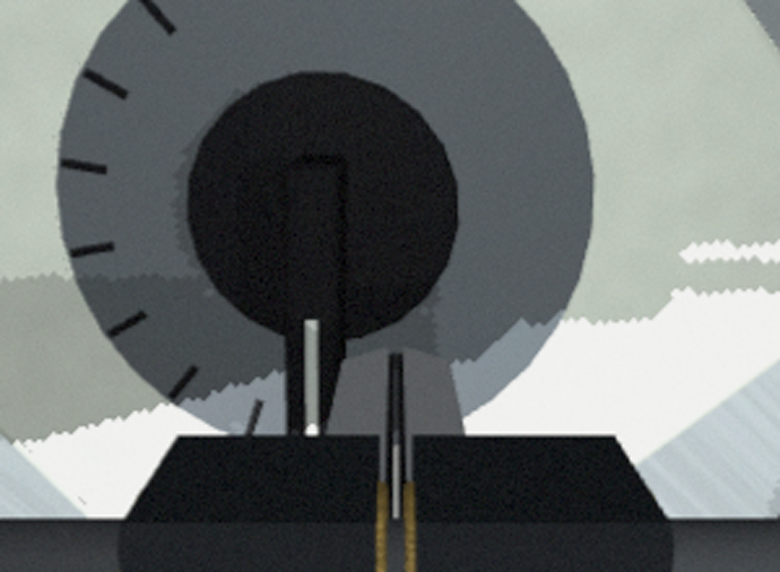

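The crop shows the fingertip touching the pointer's side at about (335,400), with a reaction of some 4 N against the push. I'll sweep now.

>>> carry_out(rows=[[[-0.66, -1.82, 0], [0, 0, 0.0436], 0], [[-0.66, -1.82, 0], [0, 0, 0.0436], 0], [[-0.66, -1.82, 0], [0, 0, 0.0436], 0], [[-0.66, -1.82, 0], [0, 0, 0.0436], 0], [[-0.66, -1.82, 0], [0, 0, 0.0436], 0], [[-0.66, -1.82, 0], [0, 0, 0.0436], 0], [[-0.66, -1.82, 0], [0, 0, 0.0436], 0], [[-0.66, -1.82, 0], [0, 0, 0.0436], 0]])

```text
time: 5.32
position: [0.5531, -0.2018, 0.0885]
tcp_rot: [0.979, 0.203, 0.0, 0.0]
ft_force: [3.1, -3.6, -3.0]
width: 0.0007
finger_force: 2.4
```

```bash
cat > st.py <<'E'
from h import *
s=ctrl.state();p=s['position'];q=s['tcp_rot'];yaw=2*np.arctan2(q[1],q[0]);th=yaw-np.pi
u=np.array([np.cos(th),np.sin(th)]);t=np.array([u[1],-u[0]]);e=p[:2]-[.585,-.171];F=s['ft_force'][:2]
print('theta',np.degrees(th),'swept',-136-np.degrees(th),'r',e@u,'t',e@t,'z',p[2],'Fr,Ft',F@u,F@t,'time',s['time'])
E
python3 st.py
```

```text
theta -156.53571208335217 swept 20.535712083352166 r 0.04154360279404024 t -0.015496145269415366 z 0.08847221392478703 Fr,Ft -1.4321250600337219 -4.563268830118928 time 5.325
```

>>> carry_out(rows=[[[-0.66, -1.82, 0], [0, 0, 0.0436], 0], [[-0.66, -1.82, 0], [0, 0, 0.0436], 0], [[-0.66, -1.82, 0], [0, 0, 0.0436], 0], [[-0.66, -1.82, 0], [0, 0, 0.0436], 0], [[-0.66, -1.82, 0], [0, 0, 0.0436], 0], [[-0.66, -1.82, 0], [0, 0, 0.0436], 0], [[-0.66, -1.82, 0], [0, 0, 0.0436], 0], [[-0.66, -1.82, 0], [0, 0, 0.0436], 0], [[-0.66, -1.82, 0], [0, 0, 0.0436], 0], [[-0.66, -1.82, 0], [0, 0, 0.0436], 0]])

```text
time: 6.58
position: [0.5425, -0.1853, 0.0884]
tcp_rot: [1.0, -0.013, -0.0, -0.0]
ft_force: [-0.2, -0.6, 0.3]
width: 0.0006
finger_force: 0.6
```

```bash
python3 st.py
```

```text
theta -181.51980246296748 swept 45.519802462967476 r 0.04209750013291842 t -0.015391700169927146 z 0.0884413528914272 Fr,Ft 0.19332960819407116 -0.5904758793589278 time 6.575
```

>>> carry_out(rows=[[[-0.66, -1.82, 0], [0, 0, 0.0436], 0], [[-0.66, -1.82, 0], [0, 0, 0.0436], 0], [[-0.66, -1.82, 0], [0, 0, 0.0436], 0], [[-0.66, -1.82, 0], [0, 0, 0.0436], 0], [[-0.66, -1.82, 0], [0, 0, 0.0436], 0], [[-0.66, -1.82, 0], [0, 0, 0.0436], 0]])

```text
time: 7.32
position: [0.54, -0.1743, 0.0885]
tcp_rot: [0.99, -0.144, -0.0, 0.0]
ft_force: [-0.1, -4.3, -0.5]
width: 0.0003
finger_force: 2.0
```

```bash
python3 st.py
python3 - <<'E'
from h import *
d=cap('wrist','w3')
cv2.imwrite('pics/w3c.png',cv2.resize(d['frame'][100:320,130:430,::-1],None,fx=2.6,fy=2.6,interpolation=cv2.INTER_CUBIC))
E
```

```text
theta -196.5128496244997 swept 60.512849624499694 r 0.0422190272303459 t -0.015961215842393694 z 0.08846744843117567 Fr,Ft -1.1475282022495839 -4.115202761476613 time 7.325
wrist 69.4393564471437 281.78849815560454 209.74066392831833 {}
```

View pics/w3c.png

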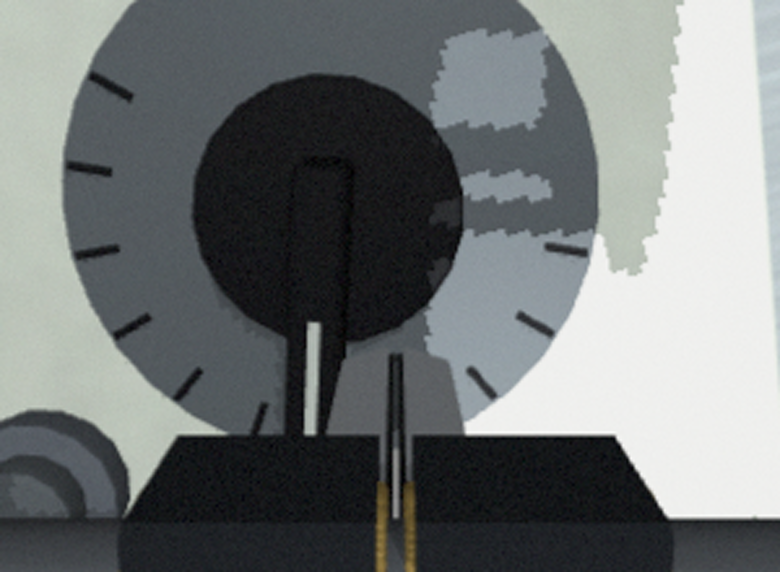

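The pointer bar, with its white line at (313,375), lies on the third click from the start, slightly leading. Three ticks show on the right, at (482,383), (535,324) and (566,249). One more click remains, and the release comes at about 66 degrees of sweep.

>>> carry_out(rows=[[[-0.66, -1.82, 0], [0, 0, 0.0436], 0], [[-0.66, -1.82, 0], [0, 0, 0.0436], 0], [[-0.66, -1.82, 0], [0, 0, 0.0436], 0], [[-0.4, -1.1, 0], [0, 0, 0.026], 0], [[0, 0, 0], [0, 0, 0], 0], [[0, 0, 0], [0, 0, 0], 0]])

```text
time: 8.12
position: [0.5402, -0.1671, 0.0884]
tcp_rot: [0.976, -0.22, -0.0, -0.0]
ft_force: [-0.3, 1.0, 0.6]
width: 0.0005
finger_force: 0.0
```

```bash
python3 st.py
```

```text
theta -205.3624761149543 swept 69.36247611495429 r 0.04214673283320395 t -0.01562845944440812 z 0.08842502733309823 Fr,Ft 0.6815720241411116 0.7678577723720864 time 8.125
```

The force has dropped to zero, so the pointer has snapped ahead. I'll back off, lift, and check.

>>> carry_out(rows=[[[0, 8, 0], [0, 0, 0], 0], [[0, 8, 0], [0, 0, 0], 0], [[0, 0, -30], [0, 0, 0], 0], [[0, 0, -30], [0, 0, 0], 0], [[0, 0, 0], [0, 0, 0], 0], [[0, 0, 0], [0, 0, 0], 0]])

```text
time: 8.88
position: [0.5329, -0.1817, 0.1476]
tcp_rot: [0.975, -0.22, -0.001, -0.0]
ft_force: [1.3, -0.1, 0.4]
width: 0.0005
finger_force: 0.0
```

```bash
python3 st.py
python3 - <<'E'
from h import *
d=cap('wrist','w4');s=ctrl.state();print(s['position'],s['tcp_rot'])
f=cv2.resize(d['frame'][:,:,::-1],(800,600),interpolation=cv2.INTER_CUBIC)
x=proj(d,[.5363,-.076,.092]);print(x)
cv2.drawMarker(f,(int(x[0]/.7),int(x[1]/.7)),(0,0,255),0,8,1)
cv2.imwrite('pics/w4c.png',f)
E
```

```text
theta -205.42020971281735 swept 69.42020971281735 r 0.04245809542445725 t -0.032046598972726756 z 0.14757860210954027 Fr,Ft -1.2466869913806862 0.43481078168643783 time 8.875
wrist 69.4393564471437 281.78849815560454 209.74066392831833 {}
[ 0.53282309 -0.18158317  0.14729807] [ 9.75502649e-01 -2.19986085e-01 -8.26631822e-04 -1.47239462e-04]
(np.float64(165.94703158351746), np.float64(271.4953806864298))
```

View pics/w4c.png

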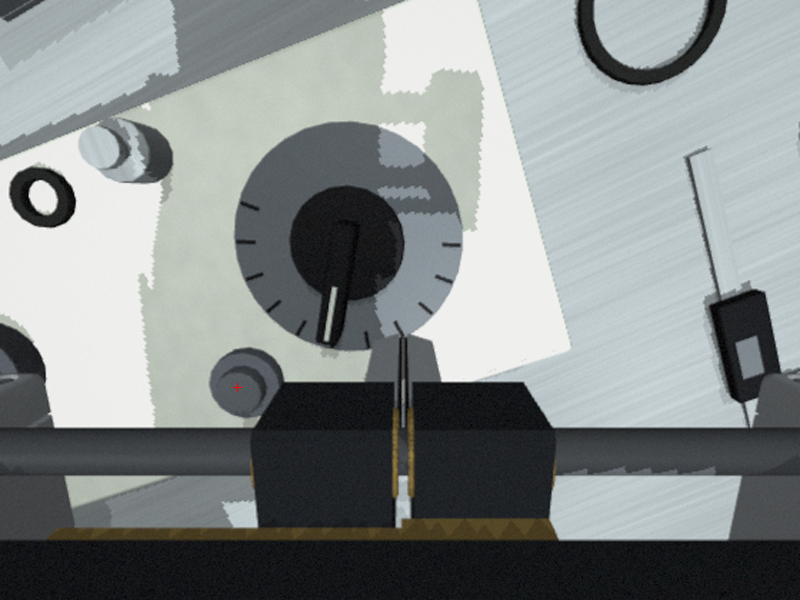

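The pointer now covers the sixth tick. Five ticks are free on its right, at (452,244), (448,281), (425,308), (400,328) and (367,340), where there was one at the start, so it has moved exactly four clicks. The key top is at (240,389), matching my estimate.

>>> carry_out(rows=[[[-14, -32.3, 0], [0, 0, 0], 0], [[-14, -32.3, 0], [0, 0, 0], 0], [[-14, -32.3, 0], [0, 0, 0], 0], [[0, 0, 25], [0, 0, 0], 0], [[0, 0, 22], [0, 0, 0], 0], [[0, 0, 0], [0, 0, 0], 0], [[0, 0, 0], [0, 0, 0], 0]])

```text
time: 9.8
position: [0.5372, -0.0761, 0.1018]
tcp_rot: [0.976, -0.22, 0.0, 0.0]
ft_force: [0.0, -0.3, 0.2]
width: 0.0005
finger_force: 0.0
```

>>> carry_out(rows=[[[0, 0, 4], [0, 0, 0], 0], [[0, 0, 3], [0, 0, 0], 0], [[0, 0, 2], [0, 0, 0], 0], [[0, 0, 2], [0, 0, 0], 0], [[0, 0, 1], [0, 0, 0], 0], [[0, 0, 0], [0, 0, 0], 0]])

```text
time: 10.55
position: [0.537, -0.076, 0.0895]
tcp_rot: [0.976, -0.22, 0.0, 0.0]
ft_force: [-0.8, -0.5, 3.1]
width: 0.0005
finger_force: 1.4
```

>>> carry_out(rows=[[[0, 0, 1.5], [0, 0, 0], 0], [[0, 0, 1], [0, 0, 0], 0], [[0, 0, 1], [0, 0, 0], 0], [[0, 0, 0], [0, 0, 0], 0]])

```text
time: 11.05
position: [0.5371, -0.076, 0.0862]
tcp_rot: [0.976, -0.22, 0.0, 0.0]
ft_force: [-1.7, 0.7, 7.5]
width: 0.0002
finger_force: 3.5
```

Seven newtons is close to the stop, so I'll press a little further for a clear end stop and then release.

>>> carry_out(rows=[[[0, 0, 1], [0, 0, 0], 0], [[0, 0, 0.7], [0, 0, 0], 0], [[0, 0, 0], [0, 0, 0], 0], [[0, 0, 0], [0, 0, 0], 0]])

```text
time: 11.55
position: [0.5373, -0.0761, 0.0859]
tcp_rot: [0.976, -0.22, 0.001, 0.0]
ft_force: [-8.6, 0.8, 21.5]
width: 0.0006
finger_force: 11.2
```

Hard stop reached: 21 N with no more travel. I'll release and lift clear.

>>> carry_out(rows=[[[0, 0, -6], [0, 0, 0], 0], [[0, 0, -20], [0, 0, 0], 0], [[0, 0, -40], [0, 0, 0], 0], [[20, 0, -40], [0, 0, 0], 0], [[0, 0, 0], [0, 0, 0], 0], [[0, 0, 0], [0, 0, 0], 0]])

```text
time: 12.3
position: [0.5546, -0.0844, 0.1891]
tcp_rot: [0.976, -0.22, -0.001, -0.0]
ft_force: [-0.1, 0.0, 0.3]
width: 0.0003
finger_force: 0.0
```

Run:
```python
from h import *
d=cap('wrist','w5')
cv2.imwrite('pics/w5c.png',cv2.resize(d['frame'][:,:,::-1],(800,600),interpolation=cv2.INTER_CUBIC))
```

```text
wrist 69.4393564471437 281.78849815560454 209.74066392831833 {}
```

View pics/w5c.png

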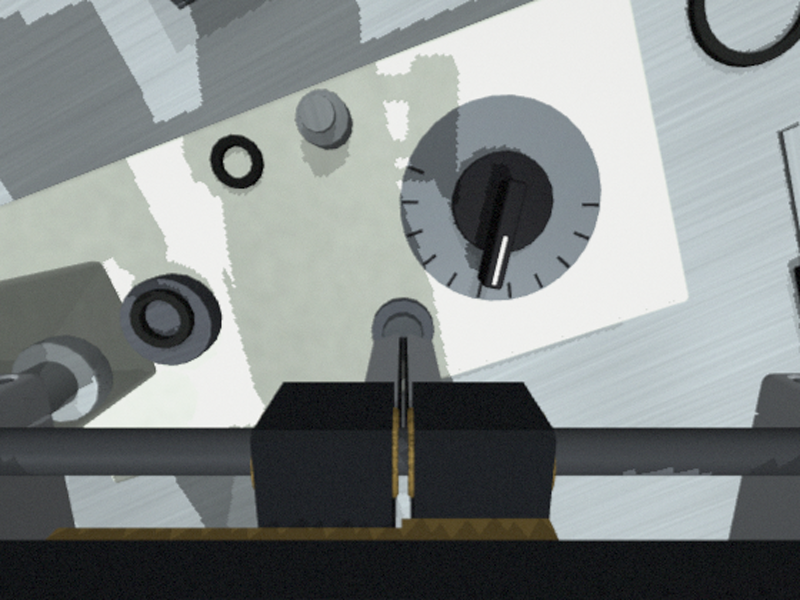

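The pointer (end at (490,285)) is still on the fifth tick after the first, at (478,290), with five ticks to its right. The key is up and the weight and rings are in place.

```bash
python3 -c "
from h import *
print(workorder.hand_in())"
```

```text
the job is handed in; nothing more can be done
None
```

I turned the dial exactly four clicks clockwise, pressed the key to its hard stop and let it come up, then handed the job in at about 12 s with the arm clear; the interface returned no verdict.

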